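# Reset the locking amplitude dial of the vibrating table

## Robot

A 7-joint arm with a two-finger parallel gripper is mounted at the origin on the work surface. World frame = base frame: x ahead of the robot, y to its left, z up, the work surface at z = 0. Lengths are in m, angles in degrees, forces in N, time in s.
With the tool pointing down it reaches from about 0.425 to 0.875 m from the base axis. Payload 4.7 kg.
Tool frame: the origin (TCP) lies midway between the tips of the shut fingers; the grasp point (between the pads) lies 19 mm behind it; z points along the fingers, x is the direction in which the jaws open and shut, and the axes are right-handed (so a half turn about z gives the same grasp; the last joint's range is limited). The gripper opens to 87 mm and grips with 3 to 60 N. Pads are 19 mm wide; open, the fingers measure 117 mm over their backs; the gripper's body (75 mm by 190 mm) begins 51 mm behind the grasp point.
Start: joints at [74.605, 18.392, -4.016, 83.108, 1.295, 78.541, -3.26], TCP at [0.181, -0.624, 0.223] pointing down, gripper open.
Joint ranges: [-163.93, 163.93], [-17.29, 119.83], [-79.2, 71.16], [3.27, 140.29], [-89.18, 269.18], [5.43, 117.66], [-154.24, 154.24]. Speed limits (degrees/s): [147.25, 147.25, 180, 180, 180, 180, 180].

## Interface

Orientations are given as [roll, pitch, yaw] about the fixed x, y, z axes, in that order (R = Rz(yaw) Ry(pitch) Rx(roll)).
In Python, from cell import telemetry, optics, env gives the robot as it stands.
- The arm moves only by the tool arm_command, never from a script. Its arguments are lists of equal length, an entry for each row: "translation": the shift along the tool's x, y, z in cm, a list of three; "twist": the turn about the tool's z in degrees. In form: {"translation": [[x, y, z], ...], "twist": [twist, ...]}. A call has 1 to 10 rows; each row shifts and turns the pose as measured when the row begins, along the tool's axes as they then stand; what a row does not reach is not made up. A row lasts 1/8 s, in which the tool goes at most 62.5 mm and 10.7 degrees, less where a joint would pass 70% of its speed; a pose out of reach is approached as far as the arm can. A call is refused whole if a number of a shift passes 6.25 or a number of a turn 10.7, either way. A call with a gripper value outside its range is refused whole. "grip" is the opening in per cent of the stroke, from 0 (shut) to 100 (fully open), set as the call begins (left out, the last holds). The fingers move at their own pace and stop on an object; "force" is the grip in N (left out, the last holds). Time passes only in rows, so rows that do not move let the fingers close. It gives the time, the measured TCP pose, the force and the opening at its end, in the units of the state.
- telemetry.get_obs(): the state, without advancing time (a new reading comes with each control period).
- optics.read_camera(name): name is "scene" or "top" or "wrist"; returns a dict with "img" (400x640x3 uint8, blue, green, red), "fx", "fy", "cx", "cy" (pixels), "dist" ([k1, k2, p1, p2, k3] as OpenCV has them; the pictures are not rectified), "extrinsics" (4x4, takes a point from camera to world coordinates); the wrist camera has in their place "hand_eye" (4x4, takes a point from camera to tool coordinates, whose origin is the TCP and whose axes are the tool frame's). Camera axes: x right, y up, looking along -z (the intrinsics and any distortion apply to the point x, -y, -z); pixel columns grow to the right and rows downward; lengths in m; the calibration is good to about 2 mm. A picture is of the moment at which its call begins: read the wrist's pose just before it. There is no depth.
- env.sign_off(): hands the job in, once; it reports no verdict.
The state is a dict: "time_s": time; "qpos": joint angles; "joint_velocities": joint speeds; "effort": joint torques, N m; "tool_pos": TCP position; "tool_rot": TCP orientation; "force": force on the tool from outside, world axes, zero at the start; "wrist_torque": the same for the moment, N m; "grip_width": finger opening in m.
Only numpy, scipy, OpenCV 4.12 (cv2) and the standard library are available. Lean on these libraries where they do the work, as an engineer would, in place of code of your own. Each camera call takes 0.05 s, during which the arm holds its last target. There are 200 camera calls.

## Task

The amplitude dial on the vibrating table's control unit has been left in its low rest notch. Pull its locking knob straight up until it clicks out, turn it clockwise to the long mark in the middle of the scale, feel from there onwards for the working notch, which the last calibration set a little past the mark, and push the knob fully home in it so that it is locked, then let go. Do not force the lock by pressing, pulling or twisting hard, and leave everything else on the unit and the bench undisturbed.

Things in the scene. Friction and masses are not known exactly. Their poses are not given: they have to be found in the camera images.
- console: Control unit: a fixed blue-grey box 180 (x) x 220 (y) x 80 mm high with a flat deck. Origin at the centre of its underside, z up, x to its rear. The dial's axis is at x = -10, y = +45 mm on the deck, in a scale plate of 95 mm diameter with 7 marks 45 degrees apart. A flat switch, a lamp (up to 10 mm high) and two loose wing nuts are on the deck at y below -30 mm.
- mark (a point): Inner end of the long, broad middle mark of the scale, on the deck, 31 mm from the dial's axis in the unit's +x direction. The working notch is a little past it, clockwise. The other marks are short and thin.
- knob: The locking knob: black, round, fluted, 50 mm in diameter, 32 mm high, on the dial's axis. Origin on that axis, at deck height while home (the knob fills 10 to 42 mm above it); x axis towards the pointer, z up. The pointer starts 38 to 58 degrees anticlockwise (seen from above) of the long mark. Turning takes about 0.1 N m and only goes while the knob is lifted out of the notch.
- grip (a point): Point on the knob's axis 30 mm above its origin (12 mm under its top): a good grasp height. The side faces are free all round but for the nose. With fingertips 19 mm past the grasp point they clear the deck by 11 mm.
- pointer (a point): Tip of the small nose at the knob's lower rim, 30 mm from its axis; the nose is 5 mm wide, 7 mm high and stands out 5 mm from the knob. A white line on the knob's top leads to it.
- dial_lift (a joint): Lift of the knob on its axis, m: 0 home and locked, 0.0064 clicked out, end stop 0.007. A click holds it at either end: about 7 N pulls it out or pushes it in, most of it at the start of the stroke. Below 0.0035 the lugs under the knob stand in a notch and it cannot turn (but for 3 degrees of play); pressed down beside a notch it stops on the flat land at 0.0035 (0.0027 under load), not locked.
- lock_ring: Fixed steel ring, 45 mm across, 10 mm high, under the knob, with a flat land and the working notch, 3.5 mm deep. Origin on the dial's axis at deck height. The notch lies 8 to 25 degrees clockwise past the long mark (clamped there at calibration), is hidden by the knob and must be felt for; the lugs enter within 2.5 degrees of its middle. 10 to 15 N on land, notch or stops is ample, 30 N too much.
- rest_plate: Small steel plate on the lock ring, under the knob, with the rest notch in which the knob is locked at the start; fixed. Origin on the dial's axis at deck height. Like the ring it must not bear 30 N.
- timer: Loose grey digital timer, 120 mm wide and 80 mm high, on the bench; leave alone.
- wingnut_a: Loose wing nut, 40 mm across, on the unit's deck; leave alone.
- wingnut_b: Loose wing nut, 40 mm across, on the unit's deck; leave alone.
- tub_a: Loose clear plastic tub, 136 mm across, 85 mm high; leave alone.
- tub_b: Loose clear plastic tub, 120 mm across, 75 mm high; leave alone.
- straightedge: Loose steel straightedge, 300 x 45 mm, lying flat; leave alone.
- spatula: Loose spatula, 240 mm long, lying flat; leave alone.
- tamper: Loose black tamper, 130 mm tall, standing on its 50 mm square foot; leave alone.

How it is judged (in metres and radians):
On the way, in this order (a step that is already met when the one before it is completed fails the run):
1. the knob is pulled out to its raised position (lifted 5 mm or more) (value of joint dial_lift above 0.005 m), for 0.2 s.
2. raised out of the notch, the knob is turned until its pointer is within 29 degrees of the long mark (value of joint dial_lift above 0.0025 m and horizontal distance between pointer and mark below 0.0156 m), for 0.2 s.
At the end, for the whole second after the job is handed in: The knob is fully home in the working notch and locked (less than 1 mm of lift left), at rest, its pointer's tip within 15.6 mm (29 degrees) of the inner end of the long mark, and released (value of joint dial_lift below 0.001 m and horizontal distance between pointer and mark below 0.0156 m and angular speed of knob below 0.05 rad/s); the robot touches nothing.
It fails at once if the lock's land, notches, seat or end stop bear more than 30 N (contact force between knob and lock_ring above 30 N or contact force between knob and rest_plate above 30 N).
It fails at once if a wing nut on the unit's deck is moved more than 15 mm (distance of any of wingnut_a, wingnut_b from where it was at the start of the episode above 0.015 m).
It fails at once if a bystander on the bench is moved more than 20 mm (distance of any of timer, tub_a, tub_b, straightedge, spatula, tamper from where it was at the start of the episode above 0.02 m).
It also fails if it takes over 48 s, if anything falls off the work surface, if the arm or the gripper's body presses on something with over 40 N, if the wrist force passes 120 N, or if a joint passes its speed limit or range.

## Working session

There is one attempt and no reset: what is moved stays moved. The work goes in short steps, Python scripts to look and compute and a tool call to move; the robot and the scene stay as the last step left them, time stands still between calls to the robot, and variables do not carry over. Pictures are saved under pics/ and viewed, about 8 in all and at most 12, crops included, and the job is handed in when it is done.

Besides the shell and the picture viewer there is one more tool, called by a JSON object that holds its "op" and its "data". arm_command: Moves the arm, as the interface text tells. Its arguments: {"type":"object","properties":{"translation":{"type":"array","items":{"type":"array","items":{"type":"number"}}},"twist":{"type":"array","items":{"type":"number"}},"grip":{"type":"number"},"force":{"type":"number"}},"required":["translation","twist"]}

```bash
mkdir -p pics
python3 - <<'E'
from cell import telemetry, optics, env
import cv2, numpy as np
s=telemetry.get_obs(); print(s)
for n in ("scene","top"):
    c=optics.read_camera(n); cv2.imwrite(f"pics/{n}0.png",c["img"])
    print(n,c["fx"],c["fy"],c["cx"],c["cy"],c["dist"],np.round(c["extrinsics"],3).tolist())
E
```

```text
{'time_s': 0.0, 'qpos': array([74.60313446, 18.43765549, -4.01519462, 83.17515862,  1.29504922,
       78.5417255 , -3.25963331]), 'joint_velocities': array([-0.06609309, -0.02512686,  0.01072776,  0.01763571, -0.05057211,
       -0.02183163,  0.05548188]), 'effort': array([-2.46348254e-04, -4.91288316e+01, -4.04060371e-01, -3.12530744e+01,
       -6.38854830e-02,  4.36437281e-02,  1.72824857e-04]), 'tool_pos': array([ 0.18118564, -0.62365179,  0.22147515]), 'tool_rot': array([ 1.79993996e+02,  1.09293052e-01, -7.37933281e+01]), 'force': array([-0.87700831,  0.42190323,  1.03186256]), 'wrist_torque': array([ 0.03656649, -0.00820466,  0.03283212]), 'grip_width': 0.08700313430793807}
scene 405.46722041520593 405.46722041520593 324.8535692584661 198.1365386634094 [-0.03114748  0.          0.          0.          0.        ] [[0.613, -0.479, 0.628, 1.242], [0.79, 0.357, -0.499, -0.532], [0.015, 0.802, 0.598, 0.741], [0.0, 0.0, 0.0, 1.0]]
top 467.38634911483524 467.38634911483524 317.87290513649856 205.52809001882835 [-0.09718907  0.          0.          0.          0.        ] [[-0.011, 0.99, -0.139, 0.373], [-1.0, -0.013, -0.017, 0.022], [-0.019, 0.139, 0.99, 1.473], [0.0, 0.0, 0.0, 1.0]]
```

View pics/top0.png

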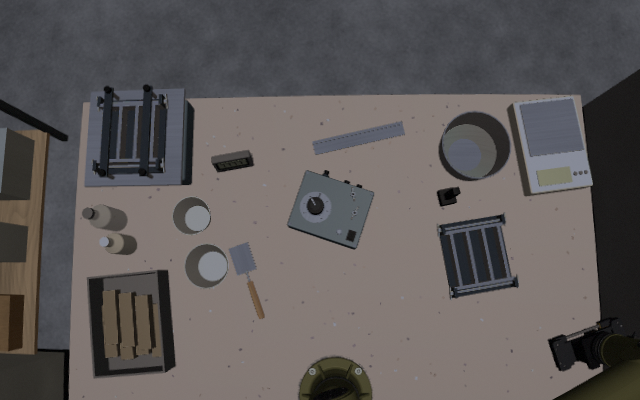

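View pics/scene0.png

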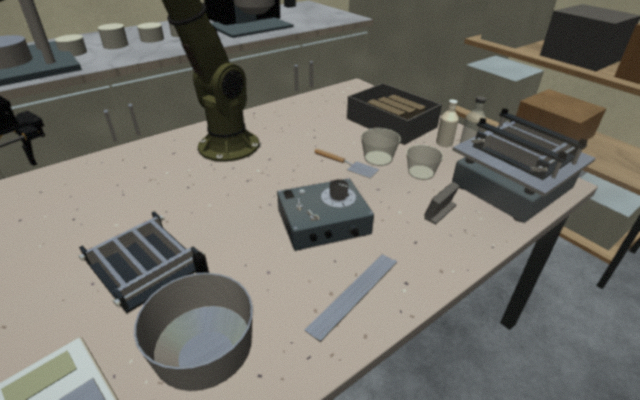

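```bash
cat > h.py <<'E'
import cv2, numpy as np
from scipy.spatial.transform import Rotation as R
from cell import telemetry, optics, env
def ray(c,E,px,z):
    K=np.array([[c["fx"],0,c["cx"]],[0,c["fy"],c["cy"]],[0,0,1]])
    p=cv2.undistortPoints(np.array(px,float).reshape(-1,1,2),K,np.array(c["dist"])).reshape(-1,2)
    d=np.c_[p[:,0],-p[:,1],-np.ones(len(p))]@E[:3,:3].T
    o=E[:3,3]; return o+d*((z-o[2])/d[:,2])[:,None]
def pose(s=None):
    s=s or telemetry.get_obs(); T=np.eye(4)
    T[:3,:3]=R.from_euler("xyz",s["tool_rot"],degrees=True).as_matrix(); T[:3,3]=s["tool_pos"]; return T
def to_tool(p): 
    T=pose(); return (T[:3,:3].T@(np.array(p)-T[:3,3]))*100
E
python3 - <<'E'
from h import *
c=optics.read_camera("top"); E=np.array(c["extrinsics"])
print(ray(c,E,[[315,204]],.122).round(4))
P=ray(c,E,[[308,170],[374,186],[357,248],[289,227]],.08); print(P.round(3))
m=P.mean(0);print(m)
for a,b in ((0,1),(3,2),(3,0),(2,1)):
    d=P[b]-P[a];print(np.hypot(*d[:2]),np.degrees(np.arctan2(d[1],d[0])))
k=ray(c,E,[[315,204]],.122)[0]
print(to_tool([k[0],k[1],.3]))
g=c["img"][160:260,270:390]; cv2.imwrite("pics/topc.png",cv2.resize(g,None,fx=6,fy=6,interpolation=cv2.INTER_CUBIC))
E
```

```text
[[0.5672 0.0542 0.122 ]]
[[ 0.678  0.075  0.08 ]
 [ 0.626 -0.124  0.08 ]
 [ 0.439 -0.068  0.08 ]
 [ 0.505  0.134  0.08 ]]
[0.56200565 0.00424172 0.08      ]
0.20609136889416896 -104.69977224783047
0.21236905372360382 -107.88693897271834
0.1829769320126712 -18.588259676153612
0.1944702759290959 -16.603206549601698
[-54.34518656 -55.98056638  -7.75250662]
```

View pics/topc.png

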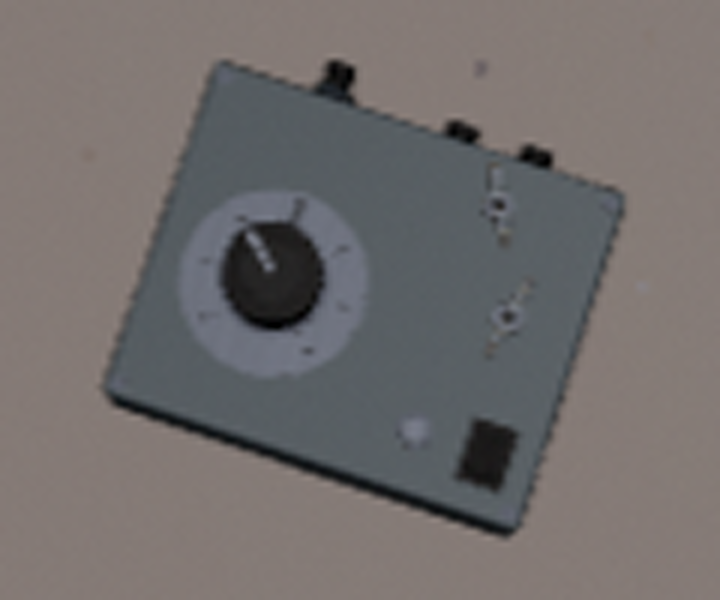

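{"op": "arm_command", "data": {"translation": [[-3.5,-3.6,-2],[-4,-4,-2],[-4,-4,-2],[-4,-4,-1],[-4,-4,0],[-4,-4,0],[-4,-4,0],[-4,-4,0],[-4,-4,0],[-4,-4,0]], "twist": [0,0,0,0,0,0,0,0,0,0], "grip": 100}}

```text
time_s: 1.4
tool_pos: [0.457, -0.1228, 0.2914]
tool_rot: [179.9, 0.1, -74.4]
force: [0.4, -0.4, -0.6]
grip_width: 0.0871
```

```bash
python3 -c "
from h import *
s=telemetry.get_obs();print(s['time_s'],s['tool_pos'],s['tool_rot'],s['qpos']);print(to_tool([.567,.054,.27]))"
```

```text
1.4 [ 0.45700821 -0.12275929  0.29139199] [ 1.79921616e+02  1.41305408e-01 -7.43890876e+01] [ 46.83900784  -4.00918011 -32.83139316  99.69422198  -2.26954041
  83.81918058 -60.06763578]
[-14.0586536  -15.35304349   2.15287592]
```

{"op": "arm_command", "data": {"translation": [[-3.6,-4,0.3],[-3.6,-4,0.4],[-3.6,-4,0.4],[-3,-3.2,0.4],[0,0,0],[0,0,0],[0,0,0],[0,0,0],[0,0,0],[0,0,0]], "twist": [0,0,0,0,-9.5,-9.5,-9.5,-9.5,-9.5,0]}}

```text
time_s: 2.65
tool_pos: [0.568, 0.0638, 0.2734]
tool_rot: [-179.9, 0.4, -24.9]
force: [-0.5, -0.0, -1.1]
grip_width: 0.0871
```

```bash
python3 -c "
from h import *
s=telemetry.get_obs();print(s['time_s'],s['tool_pos'],s['tool_rot'],s['qpos'],s['force'])
c=optics.read_camera('wrist');np.save('w.npy',{**c,'T':pose(s)},allow_pickle=True);cv2.imwrite('pics/w1.png',c['img'])"
```

```text
2.65 [0.56802251 0.06381106 0.27343339] [-179.90629191    0.37682907  -24.91538932] [ 35.28821675  13.40576264 -51.68767728  88.48296948  10.23274192
  83.44595157 -41.76426562] [-0.49556663 -0.01901408 -1.08417582]
```

View pics/w1.png

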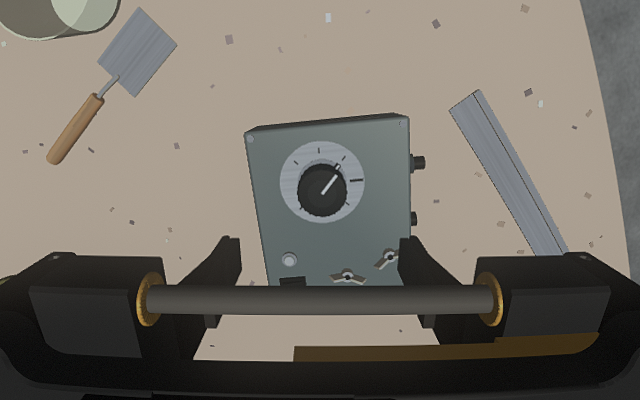

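Run:
```python
from h import *
c=np.load('w.npy',allow_pickle=True).item(); E=c['T']@np.array(c['hand_eye']); im=c['img']
roi=np.zeros(im.shape[:2],np.uint8); cv2.rectangle(roi,(270,130),(375,235),255,-1)
g=im.min(2)
for nm,m in (("plate",((g>115)&(roi>0)).astype(np.uint8)),):
    m=cv2.morphologyEx(m,cv2.MORPH_CLOSE,np.ones((5,5)))
    ct=max(cv2.findContours(m,cv2.RETR_EXTERNAL,cv2.CHAIN_APPROX_NONE)[0],key=cv2.contourArea)
    P=ray(c,E,ct.reshape(-1,2),.08)[:,:2].astype(np.float32); print(nm,cv2.boundingRect(ct),cv2.minEnclosingCircle(P),cv2.fitEllipse(P))
m=((im.max(2)<60)&(roi>0)).astype(np.uint8)
n,l,st,ce=cv2.connectedComponentsWithStats(m); i=1+st[1:,4].argmax(); print(st[i],ce[i])
ct=max(cv2.findContours((l==i).astype(np.uint8),cv2.RETR_EXTERNAL,cv2.CHAIN_APPROX_NONE)[0],key=cv2.contourArea)
P=ray(c,E,ct.reshape(-1,2),.122)[:,:2].astype(np.float32); print("knob",cv2.minEnclosingCircle(P),cv2.fitEllipse(P))
# manual points
a=ray(c,E,[[322,193],[338,173]],.122); b=ray(c,E,[[350,181],[363,180]],.08)
for q in(a,b): d=q[1]-q[0];print(q.round(4),np.degrees(np.arctan2(d[1],d[0])))
q=ray(c,E,[[409,118],[409,215],[247,131],[268,262]],.08);print(q.round(4))
for i,j in((1,0),(3,2)): d=q[j]-q[i];print(np.degrees(np.arctan2(d[1],d[0]))-90)
x=im[135:235,270:410]; cv2.imwrite('pics/w1c.png',cv2.resize(x,None,fx=5,fy=5,interpolation=cv2.INTER_CUBIC))
```

```text
plate (280, 140, 85, 83) ((0.5638395547866821, 0.0530686229467392), 0.04809919372200966) ((0.5640666484832764, 0.05300675705075264), (0.09433788061141968, 0.09453614801168442), 149.04747009277344)
[ 297  164   50   53 1935] [321.10542636 190.21085271]
knob ((0.5654046535491943, 0.05841705948114395), 0.02939590997993946) ((0.5653055310249329, 0.056203413754701614), (0.04814921319484711, 0.054251108318567276), 149.2972412109375)
[[0.5646 0.0536 0.122 ]
 [0.5874 0.0656 0.122 ]] 27.789806485173866
[[0.5936 0.0417 0.08  ]
 [0.6073 0.0367 0.08  ]] -20.199862102205763
[[ 0.678   0.0789  0.08  ]
 [ 0.6397 -0.0243  0.08  ]
 [ 0.5154  0.1389  0.08  ]
 [ 0.4631 -0.0099  0.08  ]]
-20.344552651582063
-19.355025976574808
```

View pics/w1c.png

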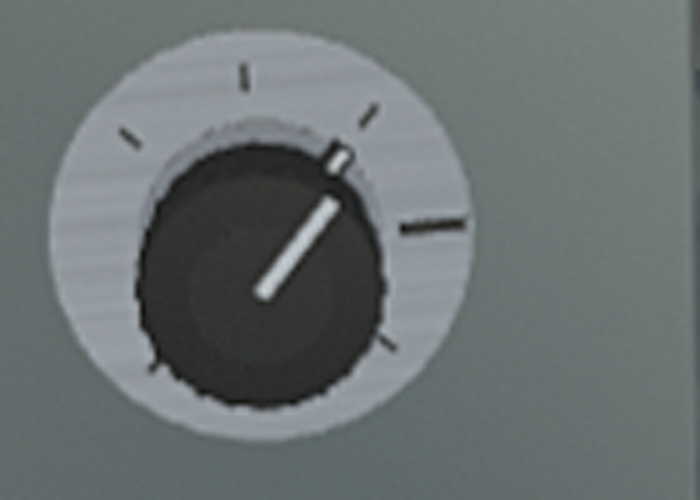

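{"op": "arm_command", "data": {"translation": [[0.1,1.15,1],[0,0,3],[0,0,3.5],[0,0,3.5],[0,0,2],[0,0,0],[0,0,0]], "twist": [0,0,0,0,0,0,0]}}

```text
time_s: 3.58
tool_pos: [0.5611, 0.0464, 0.1369]
tool_rot: [179.8, 0.4, -26.0]
force: [-0.0, 0.9, 0.4]
grip_width: 0.0868
```

```bash
python3 -c "
from h import *
s=telemetry.get_obs();print(s['time_s'],s['tool_pos'],s['tool_rot'],s['force'],to_tool([.564,.053,.091]))
"
```

```text
3.575 [0.56112302 0.04635892 0.13693625] [179.82671069   0.3688423  -25.96766123] [-0.01360527  0.87231043  0.37520322] [-2.56459008e-03 -7.36923579e-01  4.59152869e+00]
```

{"op": "arm_command", "data": {"translation": [[0,-0.7,0],[0,0,0],[0,0,0]], "twist": [0,0,0]}}

```text
time_s: 3.95
tool_pos: [0.5659, 0.0532, 0.1393]
tool_rot: [179.9, 0.2, -26.0]
force: [-0.3, 0.9, 0.0]
grip_width: 0.0872
```

```bash
python3 -c "
from h import *
s=telemetry.get_obs();print(s['time_s'],s['tool_pos'],s['tool_rot'],s['force'],to_tool([.564,.053,.091]))
c=optics.read_camera('wrist');np.save('w.npy',{**c,'T':pose(s)},allow_pickle=True);cv2.imwrite('pics/w2.png',c['img'])"
```

```text
3.95 [0.56591213 0.0532259  0.13925395] [ 1.79917579e+02  1.58494952e-01 -2.60179353e+01] [-0.25412424  0.94684773  0.01968546] [-0.14857714  0.09723441  4.82596917]
```

View pics/w2.png

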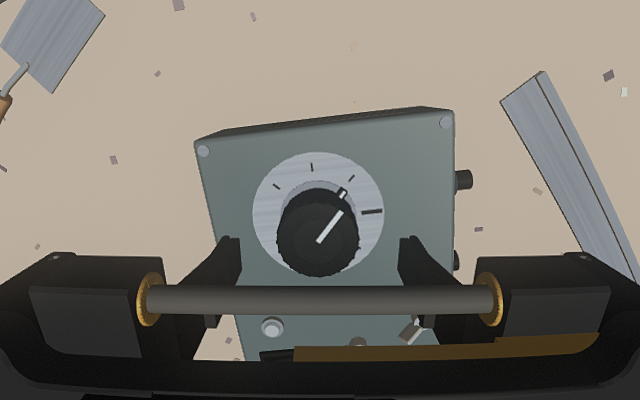

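Run:
```python
from h import *
c=np.load('w.npy',allow_pickle=True).item(); E=c['T']@np.array(c['hand_eye']); im=c['img']
roi=np.zeros(im.shape[:2],np.uint8); cv2.rectangle(roi,(240,145),(397,290),255,-1)
m=cv2.morphologyEx(((im.min(2)>115)&(roi>0)).astype(np.uint8),cv2.MORPH_CLOSE,np.ones((5,5)))
ct=max(cv2.findContours(m,cv2.RETR_EXTERNAL,cv2.CHAIN_APPROX_NONE)[0],key=cv2.contourArea).reshape(-1,2)
ct=ct[ct[:,1]<235]
P=ray(c,E,ct,.08)[:,:2]
A=np.c_[2*P,np.ones(len(P))]; x=np.linalg.lstsq(A,(P**2).sum(1),rcond=None)[0]
print(x[:2],np.sqrt(x[2]+x[0]**2+x[1]**2)); p=x[:2]
a=ray(c,E,[[319,241],[343,211]],.122);print(a)
b=ray(c,E,[[362,212]],.08)[0]-[*p,0]; print(np.hypot(*b[:2]),np.degrees(np.arctan2(b[1],b[0])))
d=a[1]-a[0];print(np.degrees(np.arctan2(d[1],d[0])))
print(to_tool([*p,.091]))
```

```text
[0.57725314 0.06513104] 0.04037302599809885
[[0.56507399 0.05331929 0.122     ]
 [0.58592846 0.06437792 0.122     ]]
0.02808092973520321 -53.51470842631215
27.93595539933501
[ 0.51407265 -1.55601034  4.82769005]
```

{"op": "arm_command", "data": {"translation": [[-0.1,0.05,1],[0,0,1.3],[0,0,1.3],[0,0,1],[0,0,0],[0,0,0]], "twist": [0,0,0,0,0,0]}}

```text
time_s: 4.75
tool_pos: [0.5636, 0.0531, 0.0888]
tool_rot: [179.9, 0.3, -26.0]
force: [0.6, 0.9, 0.7]
grip_width: 0.087
```

```bash
python3 -c "
from h import *
s=telemetry.get_obs();print(s['time_s'],s['tool_pos'],s['tool_rot'],s['force'],s['wrist_torque'],to_tool([.5645,.053,.091]))
"
```

```text
4.75 [0.56364149 0.05309004 0.0888294 ] [179.87437158   0.27551683 -26.01438791] [0.61452709 0.87221707 0.6563348 ] [-0.00617935 -0.12615738  0.01950157] [ 0.08005756 -0.02908508 -0.21751227]
```

{"op": "arm_command", "data": {"translation": [[0.08,-0.03,-0.2],[0,0,0],[0,0,0],[0,0,0],[0,0,0],[0,0,0],[0,0,0]], "twist": [0,0,0,0,0,0,0], "grip": 40, "force": 30}}

```text
time_s: 5.62
tool_pos: [0.5649, 0.0534, 0.0923]
tool_rot: [179.9, 0.2, -26.0]
force: [-1.0, 0.7, 0.7]
grip_width: 0.0491
```

```bash
cat > s.py <<'E'
from h import *
s=telemetry.get_obs();print(s['time_s'],s['tool_pos'].round(4),s['tool_rot'].round(2),'F',s['force'].round(2),'M',s['wrist_torque'].round(3),s['grip_width'],s['qpos'].round(0))
E
python3 s.py
```

```text
5.625 [0.5649 0.0534 0.0923] [179.89   0.2  -26.  ] F [-1.03  0.68  0.72] M [-0.048  0.055 -0.008] 0.04907317998864737 [ 33.  21. -48. 102.  17.  65. -47.]
```

{"op": "arm_command", "data": {"translation": [[0,0,-0.2],[0,0,-0.2]], "twist": [0,0]}}

```text
time_s: 5.88
tool_pos: [0.5648, 0.0534, 0.0951]
tool_rot: [179.9, 0.2, -26.0]
force: [2.4, 1.6, -7.7]
grip_width: 0.0493
```

{"op": "arm_command", "data": {"translation": [[0,0,-0.2],[0,0,-0.1]], "twist": [0,0]}}

```text
time_s: 6.12
tool_pos: [0.5649, 0.0534, 0.0984]
tool_rot: [179.9, 0.2, -26.0]
force: [-0.4, 0.8, -1.6]
grip_width: 0.0493
```

{"op": "arm_command", "data": {"translation": [[0,0,-0.08],[0,0,0],[0,0,0]], "twist": [0,0,0]}}

```text
time_s: 6.5
tool_pos: [0.5649, 0.0534, 0.0999]
tool_rot: [179.9, 0.2, -26.0]
force: [0.1, 0.0, -2.1]
grip_width: 0.0495
```

```bash
python3 s.py; python3 -c "
from h import *
s=telemetry.get_obs();c=optics.read_camera('wrist');cv2.imwrite('pics/w3.png',c['img'][130:340,200:440].repeat(3,0).repeat(3,1)[:600,:720])"
```

```text
6.5 [0.5649 0.0534 0.0999] [179.92   0.21 -26.  ] F [ 0.11  0.02 -2.09] M [ 0.021 -0.197  0.004] 0.04951002044514236 [ 33.  21. -49. 102.  17.  65. -47.]
```

View pics/w3.png

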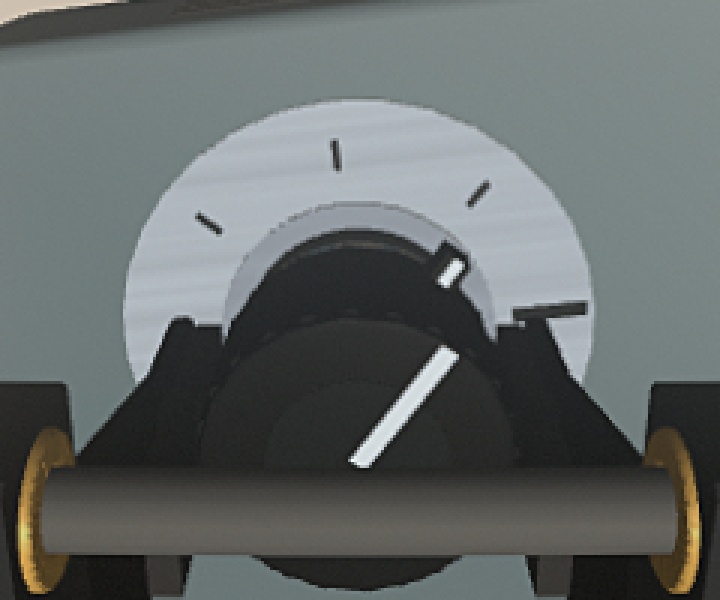

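{"op": "arm_command", "data": {"translation": [[0,0,0.03],[0,0,0]], "twist": [6,6]}}

```text
time_s: 6.8
tool_pos: [0.565, 0.0534, 0.0997]
tool_rot: [179.9, 0.2, -38.3]
force: [0.3, 0.1, -1.7]
grip_width: 0.0496
```

```bash
python3 s.py
```

```text
6.8 [0.565  0.0534 0.0997] [179.88   0.19 -38.32] F [ 0.25  0.08 -1.71] M [-0.009 -0.114  0.103] 0.049611036901905985 [ 31.  20. -46. 102.  16.  65. -58.]
```

{"op": "arm_command", "data": {"translation": [[0,0,0],[0,0,0],[0,0,0],[0,0,0],[0,0,0],[0,0,0]], "twist": [6,6,6,6,6,5]}}

```text
time_s: 7.55
tool_pos: [0.565, 0.0531, 0.0997]
tool_rot: [179.8, 0.0, -74.4]
force: [-0.7, -0.6, -0.8]
grip_width: 0.0493
```

```bash
python3 s.py; python3 -c "
from h import *
s=telemetry.get_obs();c=optics.read_camera('wrist');cv2.imwrite('pics/w4.png',c['img'][130:340,200:440].repeat(3,0).repeat(3,1)[:600,:720])"
```

```text
7.55 [0.565  0.0531 0.0997] [ 1.7978e+02  2.0000e-02 -7.4390e+01] F [-0.69 -0.58 -0.75] M [-0.01  -0.092  0.052] 0.04933477271810123 [ 27.  18. -40. 102.  13.  64. -92.]
```

View pics/w4.png

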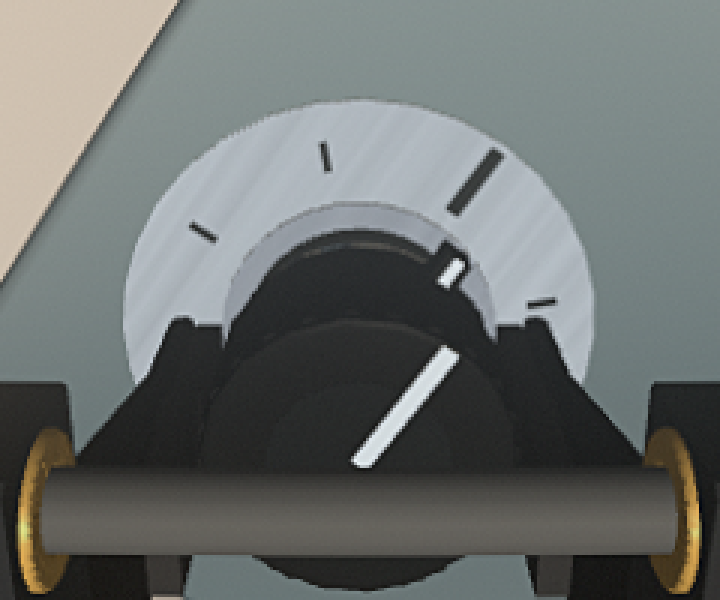

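{"op": "arm_command", "data": {"translation": [[0,0,0],[0,0,0.2],[0,0,0.2]], "twist": [7,0,0]}}

```text
time_s: 7.98
tool_pos: [0.5651, 0.0531, 0.0966]
tool_rot: [179.8, -0.1, -81.4]
force: [-3.2, 0.1, 5.0]
grip_width: 0.0492
```

```bash
python3 s.py
```

```text
7.975 [0.5651 0.0531 0.0966] [ 1.7978e+02 -5.0000e-02 -8.1370e+01] F [-3.15  0.12  4.96] M [-0.063  0.64  -0.059] 0.04916260755167884 [ 26.  18. -39. 102.  13.  64. -99.]
```

{"op": "arm_command", "data": {"translation": [[0,0,0.15],[0,0,0.1]], "twist": [0,0]}}

```text
time_s: 8.22
tool_pos: [0.5651, 0.0531, 0.0959]
tool_rot: [179.8, -0.1, -81.2]
force: [-4.7, -1.2, 8.3]
grip_width: 0.0495
```

{"op": "arm_command", "data": {"translation": [[0,0,0.1],[0,0,0.1],[0,0,0.1]], "twist": [2,2,2]}}

```text
time_s: 8.6
tool_pos: [0.5652, 0.0531, 0.0958]
tool_rot: [179.8, -0.2, -86.9]
force: [-3.9, -0.8, 7.1]
grip_width: 0.0494
```

{"op": "arm_command", "data": {"translation": [[0,0,0.1],[0,0,0.1]], "twist": [1.7,1.7]}}

```text
time_s: 8.85
tool_pos: [0.565, 0.0531, 0.094]
tool_rot: [179.8, -0.3, -90.2]
force: [-0.4, 0.7, -2.2]
grip_width: 0.0496
```

```bash
python3 s.py
```

```text
8.85 [0.565  0.0531 0.094 ] [179.77  -0.26 -90.25] F [-0.39  0.71 -2.24] M [ 0.137 -0.044  0.041] 0.049635184596741606 [  24.   18.  -38.  102.   13.   64. -108.]
```

{"op": "arm_command", "data": {"translation": [[0,0,0.12],[0,0,0.1]], "twist": [0,0]}}

```text
time_s: 9.1
tool_pos: [0.5651, 0.0531, 0.0919]
tool_rot: [179.8, -0.3, -90.2]
force: [-3.2, -0.1, 10.4]
grip_width: 0.0496
```

```bash
python3 s.py
```

```text
9.1 [0.5651 0.0531 0.0919] [179.77  -0.26 -90.2 ] F [-3.21 -0.06 10.42] M [-0.04   0.862 -0.042] 0.049567297696658436 [  24.   18.  -38.  103.   13.   64. -108.]
```

{"op": "arm_command", "data": {"translation": [[0,0,0.06],[0,0,0]], "twist": [0,0]}}

```text
time_s: 9.35
tool_pos: [0.5651, 0.0531, 0.0923]
tool_rot: [179.7, -0.3, -90.2]
force: [-1.8, -0.5, 2.1]
grip_width: 0.0493
```

{"op": "arm_command", "data": {"translation": [[0,0,0],[0,0,0],[0,0,0],[0,0,0],[0,0,0]], "twist": [0,0,0,0,0], "grip": 100}}

```text
time_s: 9.98
tool_pos: [0.5657, 0.0529, 0.0915]
tool_rot: [179.8, -0.3, -90.1]
force: [0.6, -0.0, -0.6]
grip_width: 0.0852
```

```bash
python3 s.py
```

```text
9.975 [0.5657 0.0529 0.0915] [179.81  -0.25 -90.13] F [ 0.64 -0.01 -0.55] M [ 0.057 -0.011  0.   ] 0.08521943491379447 [  24.   18.  -38.  103.   13.   63. -108.]
```

{"op": "arm_command", "data": {"translation": [[0,0,-1],[0,0,-2.5],[0,0,-3],[0,0,-3],[0,0,-2],[0,0,0],[0,0,0]], "twist": [0,0,0,0,0,0,0]}}

```text
time_s: 10.85
tool_pos: [0.5662, 0.0539, 0.2129]
tool_rot: [179.9, -0.3, -90.1]
force: [-0.2, 0.0, -1.4]
grip_width: 0.0872
```

```bash
python3 s.py; python3 -c "
from h import *
T=pose();c=optics.read_camera('wrist');np.save('w.npy',{**c,'T':T},allow_pickle=True);cv2.imwrite('pics/w5.png',cv2.resize(c['img'][100:300,200:440],None,fx=3,fy=3,interpolation=cv2.INTER_CUBIC))"
```

```text
10.85 [0.5662 0.0539 0.2129] [179.94  -0.25 -90.08] F [-0.17  0.   -1.35] M [ 0.003  0.011 -0.057] 0.08721569188121422 [  26.   12.  -39.   95.    8.   76. -104.]
```

View pics/w5.png

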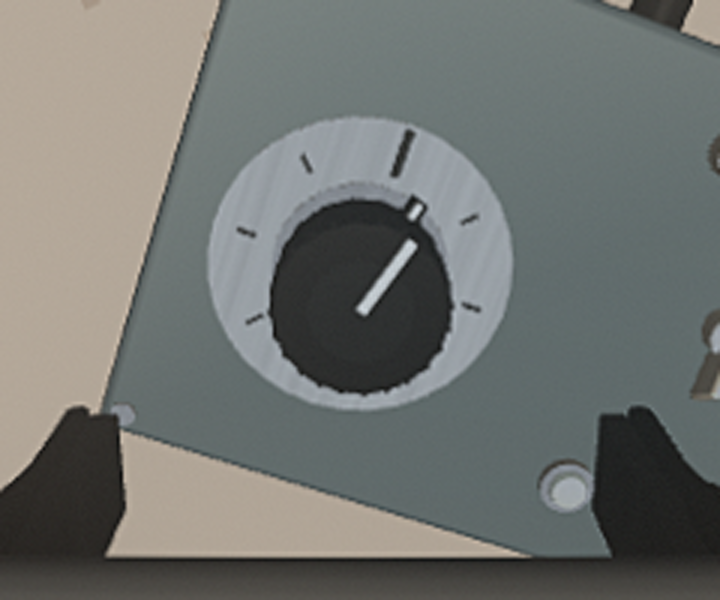

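```bash
python3 -c "
from h import *
c=np.load('w.npy',allow_pickle=True).item();E=c['T']@np.array(c['hand_eye'])
f=lambda p:(200+p[0]/3,100+p[1]/3)
a=ray(c,E,[f((362,312)),f((412,242))],.122);d=a[1]-a[0];print(a,np.degrees(np.arctan2(d[1],d[0])))
m=ray(c,E,[f((397,175)),f((408,133))],.08);d=m[1]-m[0];print(m,np.degrees(np.arctan2(d[1],d[0])))
print(env.sign_off())"
```

```text
[[0.56378551 0.05234955 0.122     ]
 [0.58331607 0.03912649 0.122     ]] -34.0997563858138
[[0.59320768 0.04139631 0.08      ]
 [0.60591944 0.03824282 0.08      ]] -13.932478131309626
the job is handed in; nothing more can be done
None
```

The knob is pushed home in the working notch and released, and the job is handed in at about 11 s; sign-off gave no verdict.

**What I did:** I pulled the knob out (about 8 N at the tool) and turned it about 48° clockwise to the long mark. From there I turned it on under about 7–8 N of downward pressure until it dropped into a notch. I pressed it home with about 10 N, opened the gripper and backed off about 12 cm.

**Lock depth:** The tool went 3.5–3.9 mm below the land, which matches the 3.5 mm notch depth. The lift was inferred from tool height and not seen directly, and I did not try a twist or pull to test the lock.

**Pointer position:** The tool turned about 16° past the mark, inside the 29° limit. In the last picture the pointer is about 14° past the mark when the mark is taken as the line from the axis to its inner end. The mark's own short line gives 20°; those two disagree because that line is too short to measure well.

**Force and surroundings:** Force on the tool stayed at or below about 11 N in every reading. The wing nuts and bench items were not approached; I did not measure their positions again at the end.

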